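Lock the tilting work stand and clip the plate to it

TASK

Make the work stand on the guitar bench ready for soldering: first turn its lock collar clockwise until the lug lies in line over the fixed tongue that is the locked mark, then fasten the metal plate to the backing board by putting the spring clip on the free side edge, so that both jaw pads grip plate and board together, and let go of it. The plate must stay seated on its ledge, and the other bench things must stay where they are.

Things in the scene. Friction and masses are not known exactly. Their poses are not given: they have to be found in the camera images.
- stand: Fixed grey work stand. Origin on the bench; z up, y along the board's width. Base x -80..100, y -155..115 mm, 20 high. All above leans 26 deg, top to -x: lean U = (-0.438,0,0.899), board normal N = (0.899,0,0.438) here. Point (n,y,u) = (50,0,20) mm + n*N + y*Y + u*U. A column along U (n 0, y -90, radius 19, up to u 195) carries the collar; an arm (n -11..-1, u 95..125) joins it to the board.
- collar_axis (a point): On the collar's axis (along U), at the collar's underside: (n,y,u) = (0,-90,168) mm of the stand. The steel collar is 60 mm across, 24 mm high, with one radial lug 14 mm wide and 24 mm high, reaching from 26 to 84 mm off the axis. The column's end stands 3 mm above the collar.
- collar (a joint): Turn of the collar, rad, 0..1.9, clockwise from above is positive; stiff (0.12 N m), stays where left; LOCKED at 1.6. The lug points along cos(f)*N + sin(f)*Y (stand axes), f = -0.698 - joint. Locked mark: a fixed aluminium tongue 10 mm wide, reaching 86 mm off the axis, 6 mm below the lug, at f = -2.298.
- lug (a point): Top of the lug, 60 mm off the axis, middle of its width.
- board_edge (a point): On the front face of the plywood backing board at its free +y edge: (n,y,u) = (0,90,135) mm of the stand. The board spans n -6..0, y -15..90, u 50..230. Ledge at its foot: y -10..85, u 50..60, n 0..12. Stop at the plate's other side: y -16.5..-10.5, u 70..130, n 0..10.
- plate: Loose aluminium plate 4 thick x 95 wide x 120 mm high, 0.15 kg, resting on the ledge against the board. Origin: middle of its lower edge on the back face; x = N (outward), y = width, towards the free edge (plate edge at y 47.5, board edge at y 52.5), z = U.
- clip: Loose bare metal spring clip, 140 long, 24 thick (z), 80 g, lying on its side. Origin on the hinge pin, underside; z along the pin, x to the jaws. Two like halves; this body is the +y one. Pads 13 long, 55 mm ahead of the pin, 3 mm apart shut. Handles x -5..-79 mm, 52 mm over the outsides at x -42 (67 at the ends).
- clip_arm (a joint): Opening of the clip, rad: 0 shut, 0.13 closed on board and plate (10 mm), 0.45 at its stop. At the stop the handles' outsides are parallel, 34 mm over all, and the pads 27 mm apart, evenly either side of the middle plane between the handles. 15 to 20 N at x -42 mm opens it fully.
- clip_jaw (a point): In the +y half's frame at (55, 0, 12) mm: the middle between the jaw pads.
- spool: Bystander: white spool, 68 mm across, 42 mm high; origin under its centre.
- bottle: Bystander: amber bottle, 48 mm across, 110 mm high; origin under its centre.
- driver: Bystander: screwdriver with an orange handle, 180 mm long along its x, lying on the bench.
- tray: Bystander: grey open tray 90 x 120 x 35 mm; origin under its centre.
- lamp_bar (a point): Middle of the stand's fixed lamp bar, 26 x 190 (along y) x 22 mm, which hangs over the collar and is in the way of a vertical gripper there. It hangs on a 12 mm bent post at stand x 79..121, y -186..-134 mm.

How it is judged:
On the way, in this order (a step that is already met when the one before it is completed fails the run):
1. the collar stands at its locked mark (value of joint collar between 1.5 and 1.7 rad and velocity of joint collar between -0.05 and 0.05 rad/s), for 0.3 s.
2. the clip grips plate and board at the free edge (contact force between clip and plate above 2 N and contact force between clip and stand above 2 N and value of joint clip_arm below 0.2 rad), for 0.3 s.
At the end, for the whole second after the job is handed in: Collar 1.6 +- 0.1 rad; clip released, at rest, gripping plate and board (over 2 N each, opening 0.07-0.2 rad): pad middle 3-45 mm in from the plate's +y edge, 10-110 mm up it, pin within 0.4 rad of that edge's direction; plate within 8 mm of its start (all of step 2 and value of joint collar between 1.5 and 1.7 rad and value of joint clip_arm above 0.07 rad and y of clip_jaw in the frame of plate between 0.0025 and 0.0445 m and z of clip_jaw in the frame of plate between 0.01 and 0.11 m and angle between the z axis of clip and the z axis of plate, either way round below 0.4 rad and distance of plate from where it was at the start of the episode below 0.008 m and linear speed of each of clip, plate below 0.02 m/s); the robot touches nothing.
It fails at once if a bystander (spool, bottle, screwdriver, tray) was pushed more than 30 mm (distance of any of spool, bottle, driver, tray from where it was at the start of the episode above 0.03 m).
It also fails if it takes over 72 s, if anything falls off the work surface, if the arm or the gripper's body presses on something with over 40 N, if the wrist force passes 120 N, or if a joint passes its speed limit or range.

ROBOT

A 7-joint arm with a two-finger parallel gripper is mounted at the origin on the work surface. World frame = base frame: x ahead of the robot, y to its left, z up, the work surface at z = 0. Lengths are in m, angles in rad, forces in N, time in s.
With the tool pointing down it reaches from about 0.425 to 0.875 m from the base axis. Payload 4.7 kg.
Tool frame: the origin (TCP) lies between the finger pads; the fingertips stand 11 mm ahead of it and the grasp point (between the pads) lies 8 mm behind it; z points along the fingers, y is the line along which they close (so a half turn about z gives the same grasp; the last joint's range is limited). The gripper opens to 87 mm and grips with 3 to 60 N. Pads are 19 mm wide; open, the fingers measure 117 mm over their backs; the gripper's body (75 mm by 190 mm) begins 51 mm behind the grasp point.
Start: joints at [-1.266, 0.321, -0.07, 1.45, 0.023, 1.371, -0.057], TCP at [0.186, 0.623, 0.234] pointing down, gripper open.
Joint ranges: [-2.86, 2.86], [-0.3, 2.09], [-1.38, 1.24], [0.06, 2.45], [-1.56, 4.7], [0.09, 2.05], [-2.69, 2.69]. Speed limits (rad/s): [2.57, 2.57, 3.14, 3.14, 3.14, 3.14, 3.14].

INTERFACE

Orientations are given as a rotation vector (axis times angle).
In Python, from bench import ctrl gives the robot as it stands. The module is installed in compiled form; this text tells all that it offers.
- The arm moves only by the shell command python3 -m inch 'ROWS' [FORCE]. ROWS is JSON, a list of rows, each an object with "slide": the shift along the tool's x, y, z scaled (see below), a list of three; "angular": the turn, a rotation vector about the tool's x, y, z scaled (see below), a list of three; "claw": the opening, from -1 (shut) to 1 (fully open). In form: [{"slide": [tx, ty, tz], "angular": [rx, ry, rz], "claw": claw}, ...]. A call has 1 to 10 rows; each row is the pose to reach, as a shift and turn from the pose commanded when the call began, along the tool's axes at that moment; what a row does not reach only later rows make up. The controller multiplies each number of a shift by 0.25 m and each number of a turn by 30 degrees. A row lasts 1/10 s, in which the tool goes at most 50 mm and 8.59 degrees, less where a joint would pass 70% of its speed; a pose out of reach is approached as far as the arm can. A call with a number of a shift or a turn outside -1 to 1 is refused whole. A call with a gripper value outside its range is refused whole. The fingers move at their own pace and stop on an object; FORCE is the grip in N (left out, the last holds). Time passes only in rows, so rows that repeat a pose let the fingers close. It gives the time, the measured TCP pose, the force, the opening and the grip force at its end, in the units of the state.
- ctrl.get_state(): the state, without advancing time (a new reading comes with each control period).
- ctrl.get_image(name): name is "side" or "top" or "wrist"; returns a dict with "color" (420x560x3 uint8, red, green, blue), "depth" (420x560 float32, m along the optical axis (not along the pixel's ray), 0 where there is no reading), "camera_matrix" (3x3 intrinsics, pixels), "dist_coeffs" ([k1, k2, p1, p2, k3] as OpenCV has them; the pictures are not rectified), "extrinsics" (4x4, takes a point from camera to world coordinates); the wrist camera has in their place "tool_from_camera" (4x4, takes a point from camera to tool coordinates, whose origin is the TCP and whose axes are the flange's). Camera axes: x right, y up, looking along -z (the intrinsics and any distortion apply to the point x, -y, -z); pixel columns grow to the right and rows downward; lengths in m; the calibration is good to about 2 mm. A picture is of the moment at which its call begins: read the wrist's pose just before it.
- ctrl.close_job(): hands the job in; it is judged then, once.
Trained networks look in the newest picture that a camera, given by its name, has taken for a name from the list of things; names that differ only in an ending like _2 or _b are one class to them, and where a whole thing is asked for, a point or a joint stands for the part that bears it (a point fixed in the world has none). Each returns a list of dicts, best first, with "confidence" (0 to 1); they miss things now and then, are a little off and sometimes report something else, mostly with a low value. They report only what shows in the picture. A call takes as long as a camera call.
- ctrl.find_in(query, camera): "bbox" ([centre column, centre row, width, height] in pixels, round what is visible of it).
- ctrl.outline_of(query, camera): "mask" (420x560 bool, what is visible of it) and "bbox" ([centre column, centre row, width, height] in pixels, round what is visible of it).
The state is a dict: "time": time; "joint_positions": joint angles; "qd": joint speeds; "joint_torque": joint torques, N m; "position": TCP position; "tool_rot": TCP orientation; "ft_force": force on the tool from outside, world axes, zero at the start; "torque": the same for the moment, N m; "grip_width": opening from 0.0 (shut) to 1.0 (fully open); "grip_force": force on a finger pad.
Only numpy, scipy, OpenCV 4.12 (cv2) and the standard library are available. Lean on these libraries where they do the work, as an engineer would, in place of code of your own. Each camera call takes 0.05 s, during which the arm holds its last target. There are 200 camera calls.

## Working session

There is one attempt and no reset: what is moved stays moved. The work goes in short steps, Python scripts to look and compute and a shell command to move; the robot and the scene stay as the last step left them, time stands still between calls to the robot, and variables do not carry over. Pictures are saved under pics/ and viewed, at most 10 in all, crops included, and the job is handed in when it is done.

```bash
mkdir -p pics; ls; cat > h.py <<'E'
import numpy as np, cv2
from scipy.spatial.transform import Rotation as R
from bench import ctrl
def T(s):
    M=np.eye(4); M[:3,:3]=R.from_rotvec(s["tool_rot"]).as_matrix(); M[:3,3]=s["position"]; return M
def grab(n):
    s=ctrl.get_state(); im=ctrl.get_image(n)
    im["E"]=im["extrinsics"] if "extrinsics" in im else T(s)@np.array(im["tool_from_camera"])
    im["E"]=np.array(im["E"]); return im
def cloud(im,mask=None):
    d=im["depth"]; m=d>0
    if mask is not None: m&=mask
    v,u=np.nonzero(m); z=d[v,u]
    p=cv2.undistortPoints(np.stack([u,v],1).astype(float)[:,None],np.array(im["camera_matrix"]),np.array(im["dist_coeffs"]))[:,0]
    P=np.stack([p[:,0]*z,-p[:,1]*z,-z],1)
    return P@im["E"][:3,:3].T+im["E"][:3,3], np.stack([u,v],1)
def project(im,X):
    X=np.atleast_2d(X); P=(X-im["E"][:3,3])@im["E"][:3,:3]
    P=P*[1,-1,-1]
    return cv2.projectPoints(P,np.zeros(3),np.zeros(3),np.array(im["camera_matrix"]),np.array(im["dist_coeffs"]))[0][:,0]
E
cat > a.py <<'E'
from h import *
for c in ("top","side"):
    im=grab(c); cv2.imwrite(f"pics/{c}0.png",im["color"][...,::-1])
    np.savez(f"{c}0.npz",**{k:np.array(v) for k,v in im.items()})
    print(c,im["E"][:3,3].round(3),(-im["E"][:3,2]).round(2))
    for q in ("stand","plate","clip","collar","lug","spool","bottle","driver","tray"):
        r=ctrl.outline_of(q,c)[:2]
        for o in r:
            P,_=cloud(im,o["mask"])
            print(q,round(o["confidence"],2),np.round(o["bbox"]),np.median(P,0).round(3) if len(P) else None, np.percentile(P,[2,98],axis=0).round(3).tolist() if len(P) else None)
        if r: np.save(f"m_{c}_{q}.npy",r[0]["mask"])
s=ctrl.get_state(); print(s)
E
python3 a.py
```

```text
pics
top [ 0.338 -0.016  1.444] [ 0.19  0.01 -0.98]
stand 0.89 [285. 190.  73. 138.] [ 0.618 -0.04   0.038] [[0.455, -0.143, 0.001], [0.83, 0.066, 0.446]]
plate 0.67 [284. 229.  24.  26.] [ 0.53  -0.03   0.135] [[0.484, -0.063, 0.077], [0.578, 0.004, 0.185]]
clip 0.59 [380. 254.  40.  30.] [ 0.462 -0.366  0.021] [[0.399, -0.433, -0.002], [0.498, -0.313, 0.03]]
collar 0.69 [304. 182.  19.  34.] [ 0.656 -0.095  0.196] [[0.613, -0.127, 0.179], [0.717, -0.069, 0.207]]
lug 0.58 [305. 182.  20.  38.] [ 0.654 -0.096  0.194] [[0.612, -0.129, -0.001], [0.757, -0.069, 0.206]]
lug 0.47 [166. 253.  20.  20.] [0.462 0.389 0.041] [[0.434, 0.365, 0.002], [0.492, 0.421, 0.048]]
spool 0.56 [168. 254.  21.  24.] [0.46  0.391 0.04 ] [[0.431, 0.365, -0.001], [0.492, 0.425, 0.047]]
bottle 0.54 [178. 204.  18.  19.] [0.64  0.344 0.073] [[0.623, 0.329, 0.002], [0.672, 0.371, 0.113]]
driver 0.59 [250. 203.  18.  49.] [0.675 0.081 0.022] [[0.567, 0.059, 0.002], [0.718, 0.12, 0.03]]
tray 0.68 [378. 195.  38.  36.] [ 0.664 -0.379  0.005] [[0.611, -0.44, -0.003], [0.71, -0.314, 0.038]]
side [0.483 0.976 1.033] 
[... 1476 characters left out ...]
ns': array([-1.26587271,  0.32100323, -0.07008789,  1.45052433,  0.02259503,
        1.37077083, -0.0568703 ]), 'qd': array([-4.01131180e-04, -9.70640650e-05,  1.50226451e-03,  7.19786975e-04,
        6.55958228e-04,  8.52220587e-04,  3.87105655e-04]), 'joint_torque': array([ 2.82184874e-04, -4.91121912e+01, -4.03448436e-01, -3.12770069e+01,
       -6.39499468e-02,  3.38905666e-02,  2.37368550e-05]), 'position': array([0.18641588, 0.62271397, 0.2335721 ]), 'tool_rot': array([4.55151509e-01, 3.10839236e+00, 1.17079795e-04]), 'ft_force': array([ 0.11168952, -0.41890601, -0.26085287]), 'torque': array([-0.00399723, -0.0029353 , -0.0253177 ]), 'grip_force': 0.0, 'grip_width': 0.9997286025694276}
```

```bash
python3 - <<'E'
import cv2, numpy as np
t=cv2.imread("pics/top0.png"); s=cv2.imread("pics/side0.png")
a=cv2.resize(t[110:290,230:410],(400,400)); b=cv2.resize(s[120:300,200:350],(400,400*180//150))[:400]
cv2.imwrite("pics/a.png",np.hstack([a,b]))
E
```

```text
(no output)
```

View pics/a.png

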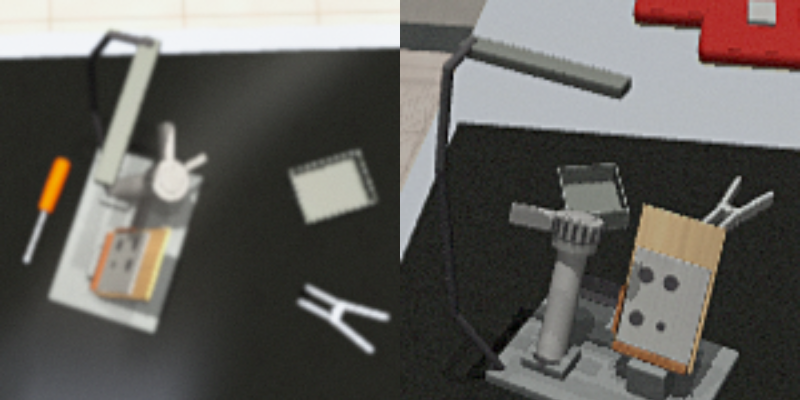

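```bash
cat > fit.py <<'E'
from h import *
from scipy.optimize import least_squares
a=np.radians(26); U=np.array([-np.sin(a),0,np.cos(a)]); N=np.array([np.cos(a),0,np.sin(a)]); Y=np.array([0,1.,0]); O=np.array([.05,0,.02])
B=np.stack([N,Y,U])
def box(p,lo,hi):
    lo,hi=np.array(lo)/1e3,np.array(hi)/1e3; q=abs(p-(lo+hi)/2)-(hi-lo)/2
    return np.linalg.norm(np.maximum(q,0),axis=1)+np.minimum(q.max(1),0)
def cyl(p,n,y,r,u0,u1):
    q=np.stack([np.hypot(p[:,0]-n/1e3,p[:,1]-y/1e3)-r/1e3,abs(p[:,2]-(u0+u1)/2e3)-(u1-u0)/2e3],1)
    return np.linalg.norm(np.maximum(q,0),axis=1)+np.minimum(q.max(1),0)
def sdf(s):
    p=(s-O)@B.T
    return np.min([box(s,[-80,-155,0],[100,115,20]),box(p,[-6,-15,50],[0,90,230]),box(p,[0,-10,50],[12,85,60]),box(p,[0,-10.5,60],[4,84.5,180]),
      box(p,[0,-16.5,70],[10,-10.5,130]),cyl(p,0,-90,19,-20,195),cyl(p,0,-90,30,168,192),box(p,[-11,-90,95],[-1,90,125])],0)
def tow(x,s):
    c,si=np.cos(x[0]),np.sin(x[0]); Rz=np.array([[c,-si,0],[si,c,0],[0,0,1]])
    return np.atleast_2d(s)@Rz.T+[x[1],x[2],x[3]]
def tos(x,P):
    c,si=np.cos(x[0]),np.sin(x[0]); Rz=np.array([[c,-si,0],[si,c,0],[0,0,1]])
    return (P-[x[1],x[2],x[3]])@Rz
def npu(n,y,u): return O+np.array([n,y,u])/1e3@B
E
cat > b.py <<'E'
from fit import *
Ps=[]
for c in ("top","side"):
    im=dict(np.load(f"{c}0.npz")); m=np.load(f"m_{c}_stand.npy"); m=cv2.dilate(m.astype(np.uint8),np.ones((5,5)))>0
    P,_=cloud(im,m); Ps.append(P)
P=np.vstack(Ps); L=P[P[:,2]>.41]; Q=P[(P[:,2]>.014)&(P[:,2]<.26)]
print("lamp",L.min(0).round(3),L.max(0).round(3),cv2.minAreaRect(L[:,:2].astype(np.float32)*1000))
best=None
for y0 in np.radians([60,80,100,120,140]):
    r=least_squares(lambda x:sdf(tos(x,Q)),[y0,.6,-.03,0],loss="soft_l1",f_scale=.003)
    if best is None or r.cost<best.cost: best=r
x=best.x; print("stand",x.round(4),np.degrees(x[0]),best.cost,np.median(abs(sdf(tos(x,Q)))))
for P,c in zip(Ps,("top","side")):
    P=P[(P[:,2]>.014)&(P[:,2]<.26)]
    print(c,least_squares(lambda x:sdf(tos(x,P)),x,loss="soft_l1",f_scale=.003).x.round(4))
np.save("stand.npy",x)
print("lamp in stand",tos(x,L).min(0).round(3),tos(x,L).max(0).round(3))
for n,q in dict(collar_axis=npu(0,-90,168),edge=npu(0,90,135),).items(): print(n,tow(x,q).round(3))
for j in (0,.8,1.6):
    f=-.698-j; print("lug",j,tow(x,npu(60*np.cos(f),-90+60*np.sin(f),192)).round(3))
print("U,N,Y world",(tow(x,np.array([U,N,Y]))-[x[1],x[2],x[3]]).round(3))
E
python3 b.py
```

```text
lamp [ 0.574 -0.079  0.412] [0.77  0.009 0.451] ((671.849609375, -15.198562622070312), (76.55784606933594, 190.12191772460938), 71.98307037353516)
stand [ 1.2375e+00  5.7060e-01 -3.7400e-02  1.2000e-03] 70.90635197647688 0.1629044378854559 0.0020738434694980695
top [ 1.2332e+00  5.7170e-01 -3.8400e-02  6.0000e-04]
side [ 1.239   0.5695 -0.0372  0.0017]
lamp in stand [ 0.017 -0.184  0.411] [0.094 0.006 0.45 ]
collar_axis [[ 0.648 -0.089  0.172]]
edge [[ 0.483 -0.017  0.143]]
lug 0 [[ 0.694 -0.073  0.214]]
lug 0.8 [[ 0.702 -0.115  0.196]]
lug 1.6 [[ 0.675 -0.148  0.176]]
U,N,Y world [[-0.143 -0.414  0.899]
 [ 0.294  0.849  0.438]
 [-0.945  0.327  0.   ]]
```

```bash
cat > go.py <<'E'
from fit import *
x=np.load("stand.npy"); Rz=R.from_euler("z",x[0]).as_matrix(); Uw,Nw,Yw=Rz@U,Rz@N,Rz@Y
def rot(y,z): y=np.array(y,float);z=np.array(z,float); z/=np.linalg.norm(z); y=y-z*(y@z); y/=np.linalg.norm(y); return np.stack([np.cross(y,z),y,z],1)
RC=rot(-Yw,-Uw)          # collar pushing
RP=rot(Nw,-Uw)           # clip placing (tool x = Yxx)
def plan(p,Rt=None,s=None):
    s=s or ctrl.get_state(); M=T(s); d=M[:3,:3].T@(np.array(p).ravel()-M[:3,3])
    a=np.zeros(3) if Rt is None else R.from_matrix(M[:3,:3].T@Rt).as_rotvec()
    k=max(1,abs(d).max()/.25,np.degrees(abs(a)).max()/30)
    print("pos",s["position"].round(4),"slide",(d/.25/k).round(3).tolist(),"ang",(np.degrees(a)/30/k).round(3).tolist(),"k %.2f rows %.1f %.1f"%(k,np.linalg.norm(d)/.05,np.degrees(np.linalg.norm(a))/8.59))
def st():
    s=ctrl.get_state(); print("t",round(s["time"],2),"q",s["joint_positions"].round(2),"F",s["ft_force"].round(1),"g",round(s["grip_width"],3),round(s["grip_force"],1)); return s
def W(n,y,u): return tow(x,npu(n,y,u))[0]
E
python3 - <<'E'
from go import *
s=ctrl.get_state(); print(T(s).round(3))
plan([.45,.35,.48])
# lamp bar range, clip pca
im=dict(np.load("top0.npz")); P,_=cloud(im); q=tos(x,P); m=(P[:,2]>.41)&(P[:,2]<.47)&(abs(q[:,1]+.09)<.06)&(abs(q[:,0])<.15); print("bar",np.percentile(q[m],[3,50,97],axis=0).round(3))
for c in("top","side"):
    im=dict(np.load(f"{c}0.npz")); P,_=cloud(im); m=(abs(P[:,0]-.46)<.09)&(abs(P[:,1]+.37)<.09)&(P[:,2]>.014)&(P[:,2]<.05); C=P[m]; print(c,len(C),C.mean(0).round(3),C.min(0).round(3),C.max(0).round(3))
# push path
for f in [-.6,-.698,-1.1,-1.5,-1.9,-2.298]:
    e=np.array([np.cos(f),np.sin(f)]); mm=np.array([np.sin(f),-np.cos(f)]); h=15*abs(mm[1])+9.5*abs(mm[0])
    c=60*e-mm*(7+h); print(f,c.round(1),W(c[0],-90+c[1],183).round(4))
E
```

```text
[[-0.958  0.287  0.     0.186]
 [ 0.287  0.958  0.     0.623]
 [-0.     0.    -1.     0.234]
 [ 0.     0.     0.     1.   ]]
pos [0.1864 0.6227 0.2336] slide [-1.0, -0.561, -0.745] ang [0.0, 0.0, 0.0] k 1.32 rows 9.0 0.0
bar [[ 0.019 -0.147  0.439]
 [ 0.032 -0.09   0.442]
 [ 0.044 -0.033  0.446]]
top 244 [ 0.455 -0.375  0.023] [ 0.395 -0.451  0.014] [ 0.501 -0.31   0.031]
side 140 [ 0.446 -0.38   0.023] [ 0.393 -0.456  0.014] [ 0.49  -0.324  0.032]
-0.6 [ 63.5 -13.5] [ 0.6772 -0.0459  0.2135]
-0.698 [ 61.8 -19.7] [ 0.6826 -0.0494  0.2128]
-1.1 [ 47.1 -43.4] [ 0.7006 -0.0696  0.2063]
-1.5 [ 21.7 -58.6] [ 0.7075 -0.0961  0.1952]
-1.9 [  0.3 -63.5] [ 0.7059 -0.1159  0.1858]
-2.298 [-21.9 -60.8] [ 0.6968 -0.1339  0.1761]
```

```bash
R='{"slide":[-1,-0.56,-0.75],"angular":[0,0,0],"claw":-1}'; true; python3 -m inch '[{"slide":[-1,-0.56,-0.75],"angular":[0,0,0.5],"claw":-1},{"slide":[-1,-0.56,-0.75],"angular":[0,0,0.5],"claw":-1},{"slide":[-1,-0.56,-0.75],"angular":[0,0,0.5],"claw":-1},{"slide":[-1,-0.56,-0.75],"angular":[0,0,0.5],"claw":-1},{"slide":[-1,-0.56,-0.75],"angular":[0,0,0.5],"claw":-1},{"slide":[-1,-0.56,-0.75],"angular":[0,0,0.5],"claw":-1},{"slide":[-1,-0.56,-0.75],"angular":[0,0,0.5],"claw":-1},{"slide":[-1,-0.56,-0.75],"angular":[0,0,0.5],"claw":-1}]'
python3 - <<'E'
from go import *
s=st(); print(T(s).round(2)); plan([.47,.15,.5],RC); plan([.5,-.05,.5],RC); plan([.5,-.26,.46],RC)
E
```

```text
time: 1.8
position: [0.3916, 0.4123, 0.4258]
tool_rot: [0.872, 3.012, 0.009]
ft_force: [-0.5, -0.0, -0.0]
grip_width: 0.356
grip_force: 0.0
t 1.8 q [-0.99  0.12  0.14  1.32 -0.01  1.7   0.16] F [-0.5 -0.  -0. ] g 0.356 0.0
[[-0.85  0.53  0.01  0.39]
 [ 0.53  0.85  0.    0.41]
 [-0.    0.01 -1.    0.43]
 [ 0.    0.    0.    1.  ]]
pos [0.3916 0.4123 0.4258] slide [-0.328, -0.285, -0.119] ang [-0.224, 0.29, 1.0] k 2.52 rows 5.7 9.4
pos [0.3916 0.4123 0.4258] slide [-0.538, -0.528, -0.119] ang [-0.224, 0.29, 1.0] k 2.52 rows 9.6 9.4
pos [0.3916 0.4123 0.4258] slide [-0.716, -0.811, -0.057] ang [-0.224, 0.29, 1.0] k 2.52 rows 13.6 9.4
```

```bash
python3 -m inch '[{"slide":[-0.83,-0.72,-0.3],"angular":[0,0,1],"claw":-1},{"slide":[-0.83,-0.72,-0.3],"angular":[0,0,1],"claw":-1},{"slide":[-0.83,-0.72,-0.3],"angular":[0,0,1],"claw":-1},{"slide":[-0.83,-0.72,-0.3],"angular":[0,0,1],"claw":-1},{"slide":[-0.83,-0.72,-0.3],"angular":[0,0,1],"claw":-1},{"slide":[-0.83,-0.72,-0.3],"angular":[0,0,1],"claw":-1}]'
python3 - <<'E'
from go import *
s=st(); plan([.5,-.08,.5],RC); plan([.5,-.26,.46],RC)
E
```

```text
time: 2.4
position: [0.4685, 0.1515, 0.4972]
tool_rot: [1.614, 2.694, 0.002]
ft_force: [0.8, -0.3, -0.1]
grip_width: 0.004
grip_force: 0.0
t 2.4 q [-0.76 -0.02  0.38  1.32  0.01  1.84  0.12] F [ 0.8 -0.3 -0.1] g 0.004 0.0
pos [0.4685 0.1515 0.4972] slide [-0.566, -0.21, -0.007] ang [-0.229, 0.527, 1.0] k 1.55 rows 4.7 6.2
pos [0.4685 0.1515 0.4972] slide [-0.976, -0.43, 0.096] ang [-0.229, 0.527, 1.0] k 1.55 rows 8.3 6.2
```

```bash
python3 -m inch '[{"slide":[-0.9,-0.33,0],"angular":[-0.2,0.5,1],"claw":-1},{"slide":[-0.9,-0.33,0],"angular":[-0.2,0.5,1],"claw":-1},{"slide":[-0.9,-0.33,0],"angular":[-0.2,0.5,1],"claw":-1},{"slide":[-0.9,-0.33,0],"angular":[-0.2,0.5,1],"claw":-1},{"slide":[-0.9,-0.33,0],"angular":[-0.2,0.5,1],"claw":-1},{"slide":[-0.9,-0.33,0],"angular":[-0.2,0.5,1],"claw":-1}]'
python3 - <<'E'
from go import *
s=st(); plan([.52,-.24,.42],RC); plan([.64,-.2,.34],RC)
E
```

```text
time: 3.0
position: [0.5014, -0.0894, 0.4956]
tool_rot: [-2.137, -2.044, -0.329]
ft_force: [-0.5, -0.5, -0.6]
grip_width: 0.006
grip_force: 0.0
t 3.0 q [-0.42  0.03  0.77  1.31 -0.31  1.85  0.22] F [-0.5 -0.5 -0.6] g 0.006 0.0
pos [ 0.5014 -0.0894  0.4956] slide [-0.658, 0.094, 0.132] ang [-0.137, 0.331, 0.529] k 1.00 rows 3.4 2.2
pos [ 0.5014 -0.0894  0.4956] slide [-0.573, 0.555, 0.504] ang [-0.137, 0.331, 0.529] k 1.00 rows 4.7 2.2
```

```bash
python3 -m inch '[{"slide":[-0.66,0.09,0.13],"angular":[-0.14,0.33,0.53],"claw":-1},{"slide":[-0.66,0.09,0.13],"angular":[-0.14,0.33,0.53],"claw":-1},{"slide":[-0.66,0.09,0.13],"angular":[-0.14,0.33,0.53],"claw":-1},{"slide":[-0.6,0.55,0.5],"angular":[-0.14,0.33,0.53],"claw":-1},{"slide":[-0.6,0.55,0.5],"angular":[-0.14,0.33,0.53],"claw":-1},{"slide":[-0.6,0.55,0.5],"angular":[-0.14,0.33,0.53],"claw":-1},{"slide":[-0.6,0.55,0.5],"angular":[-0.14,0.33,0.53],"claw":-1}]'
python3 - <<'E'
from go import *
s=st(); plan(W(70,-92,245),RC);plan(W(70,-92,215),RC); im=grab("wrist"); np.savez("w1.npz",**{k:np.array(v) for k,v in im.items()})
cv2.imwrite("pics/w1.png",im["color"][...,::-1])
for q in ("lug","collar"):
  for o in ctrl.outline_of(q,"wrist")[:2]: P,_=cloud(im,o["mask"]); print(q,o["confidence"],o["bbox"],np.median(P,0))
P,_=cloud(im); q=(tos(x,P)-O)@B.T*1e3; m=(abs(q[:,2]-192)<5)&(np.hypot(q[:,0],q[:,1]+90)<90)&(np.hypot(q[:,0],q[:,1]+90)>35)
print(m.sum(),np.median(q[m],0)); 
m=(abs(q[:,2]-193)<6)&(np.hypot(q[:,0],q[:,1]+90)<60); print(m.sum(),np.percentile(q[m],[2,50,98],axis=0).round(1))
E
```

```text
time: 3.7
position: [0.6444, -0.1913, 0.3308]
tool_rot: [-2.282, -1.655, -0.523]
ft_force: [-0.4, 0.8, -1.0]
grip_width: 0.002
grip_force: 0.0
t 3.7 q [-0.09  0.49  0.87  1.27 -0.79  1.73  0.38] F [-0.4  0.8 -1. ] g 0.002 0.0
pos [ 0.6444 -0.1913  0.3308] slide [0.353, -0.1, 0.436] ang [-0.032, -0.006, 0.025] k 1.00 rows 2.9 0.1
pos [ 0.6444 -0.1913  0.3308] slide [0.353, -0.098, 0.556] ang [-0.032, -0.006, 0.025] k 1.00 rows 3.3 0.1
lug 0.85 [269.1, 173.3, 105.3, 62.0] [ 0.65508798 -0.09894192  0.19823977]
collar 0.63 [272.1, 177.7, 104.2, 60.7] [ 0.6550756  -0.09935026  0.19874126]
656 [  17.465508   -138.25511959  192.91618428]
3021 [[ -30.7 -141.6  190.4]
 [   1.5  -88.9  193.6]
 [  23.9  -57.2  197.3]]
```

View pics/w1.png

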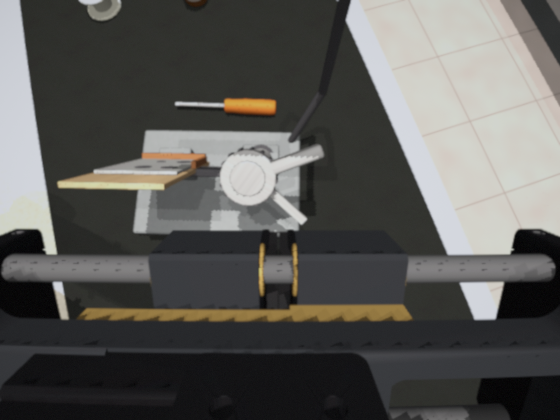

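```bash
python3 - <<'E'
from go import *
im=dict(np.load("w1.npz")); P,_=cloud(im); q=(tos(x,P)-O)@B.T*1e3; r=np.hypot(q[:,0],q[:,1]+90); m=(abs(q[:,2]-193)<5)&(r<80)&(r>40)&(q[:,0]>-20)
f=np.arctan2(q[m,1]+90,q[m,0]); print(m.sum(),np.percentile(f,[5,50,95]))
plan(W(62,-108,245),RC);plan(W(62,-108,183),RC)
E
```

```text
476 [-1.34166527 -1.22310491 -1.11352589]
pos [ 0.6406 -0.1969  0.3386] slide [0.331, -0.035, 0.474] ang [-0.012, -0.003, 0.021] k 1.00 rows 2.9 0.1
pos [ 0.6406 -0.1969  0.3386] slide [0.33, -0.033, 0.722] ang [-0.012, -0.003, 0.021] k 1.00 rows 4.0 0.1
```

```bash
python3 -m inch '[{"slide":[0.33,-0.035,0.2],"angular":[0,0,0],"claw":-1},{"slide":[0.33,-0.035,0.47],"angular":[0,0,0],"claw":-1},{"slide":[0.33,-0.035,0.47],"angular":[0,0,0],"claw":-1},{"slide":[0.33,-0.035,0.72],"angular":[0,0,0],"claw":-1},{"slide":[0.33,-0.035,0.72],"angular":[0,0,0],"claw":-1},{"slide":[0.33,-0.035,0.72],"angular":[0,0,0],"claw":-1}]'
python3 - <<'E'
from go import *
s=st();print(((tos(x,s["position"])-O)@B.T*1e3).round(1))
for f in [-1.1,-1.3,-1.5,-1.7,-1.9,-2.1,-2.298]:
    e=np.array([np.cos(f),np.sin(f)]); mm=np.array([np.sin(f),-np.cos(f)]); h=15*abs(mm[1])+9.5*abs(mm[0])
    c=60*e-mm*(7+h); print(f); plan(W(c[0],-90+c[1],183),RC)
E
```

```text
time: 4.45
position: [0.6799, -0.0489, 0.214]
tool_rot: [-2.292, -1.653, -0.532]
ft_force: [-0.7, -0.7, 0.8]
grip_width: 0.003
grip_force: 0.0
t 4.45 q [-0.34  0.47  0.82  1.52 -0.8   1.42  0.29] F [-0.7 -0.7  0.8] g 0.003 0.0
[  61.9 -107.1  184.3]
-1.1
pos [ 0.6799 -0.0489  0.214 ] slide [-0.061, 0.105, 0.004] ang [-0.011, -0.005, 0.02] k 1.00 rows 0.6 0.1
-1.3
pos [ 0.6799 -0.0489  0.214 ] slide [-0.107, 0.14, 0.004] ang [-0.011, -0.005, 0.02] k 1.00 rows 0.9 0.1
-1.5
pos [ 0.6799 -0.0489  0.214 ] slide [-0.162, 0.164, 0.004] ang [-0.011, -0.005, 0.02] k 1.00 rows 1.2 0.1
-1.7
pos [ 0.6799 -0.0489  0.214 ] slide [-0.208, 0.177, 0.004] ang [-0.011, -0.005, 0.02] k 1.00 rows 1.4 0.1
-1.9
pos [ 0.6799 -0.0489  0.214 ] slide [-0.248, 0.183, 0.003] ang [-0.011, -0.005, 0.02] k 1.00 rows 1.5 0.1
-2.1
pos [ 0.6799 -0.0489  0.214 ] slide [-0.292, 0.182, 0.003] ang [-0.011, -0.005, 0.02] k 1.00 rows 1.7 0.1
-2.298
pos [ 0.6799 -0.0489  0.214 ] slide [-0.337, 0.171, 0.003] ang [-0.011, -0.005, 0.02] k 1.00 rows 1.9 0.1
```

```bash
python3 -m inch '[{"slide":[-0.06,0.105,0],"angular":[0,0,0],"claw":-1},{"slide":[-0.107,0.14,0],"angular":[0,0,0],"claw":-1},{"slide":[-0.162,0.164,0],"angular":[0,0,0],"claw":-1},{"slide":[-0.208,0.177,0],"angular":[0,0,0],"claw":-1},{"slide":[-0.248,0.183,0],"angular":[0,0,0],"claw":-1},{"slide":[-0.27,0.183,0],"angular":[0,0,0],"claw":-1},{"slide":[-0.292,0.182,0],"angular":[0,0,0],"claw":-1},{"slide":[-0.325,0.174,0],"angular":[0,0,0],"claw":-1},{"slide":[-0.325,0.174,0],"angular":[0,0,0],"claw":-1},{"slide":[-0.325,0.174,0],"angular":[0,0,0],"claw":-1}]'
cat > lug.py <<'E'
from go import *
import sys
s=st();print(((tos(x,s["position"])-O)@B.T*1e3).round(1))
for c in sys.argv[1:]:
    im=grab(c); P,_=cloud(im); q=(tos(x,P)-O)@B.T*1e3; r=np.hypot(q[:,0],q[:,1]+90); m=(abs(q[:,2]-192)<5)&(r<80)&(r>40)
    f=np.arctan2(q[m,1]+90,q[m,0]); print(c,m.sum(),np.percentile(f,[5,25,50,75,95]).round(2))
    cv2.imwrite("pics/l_%s_%d.png"%(c,s["time"]*10),im["color"][...,::-1])
    for o in ctrl.outline_of("lug",c)[:1]:
        P,_=cloud(im,o["mask"]); q=(tos(x,P)-O)@B.T*1e3; r=np.hypot(q[:,0],q[:,1]+90); m=(abs(q[:,2]-185)<15)&(r<84)&(r>42);f=np.arctan2(q[m,1]+90,q[m,0]);print(" net",m.sum(),np.percentile(f,[10,50,90]).round(2) if m.any() else 0)
E
python3 lug.py top side wrist; ls pics
```

```text
time: 5.45
position: [0.6987, -0.1332, 0.1778]
tool_rot: [-2.295, -1.653, -0.531]
ft_force: [0.6, -0.2, -1.0]
grip_width: 0.004
grip_force: 0.0
t 5.45 q [-0.17  0.6   0.8   1.43 -0.87  1.47  0.42] F [ 0.6 -0.2 -1. ] g 0.004 0.0
[ -20.  -152.3  184. ]
top 16 [-2.35 -2.29 -2.21 -2.02 -1.7 ]
 net 7 [-2.32 -2.25 -2.18]
side 40 [-2.23 -2.1  -1.95 -1.71 -1.65]
 net 18 [-2.13 -2.09 -2.07]
wrist 250 [-1.74 -1.73 -1.72 -1.71 -1.69]
 net 6 [-2.22 -2.21 -2.2 ]
a.png
l_side_54.png
l_top_54.png
l_wrist_54.png
side0.png
top0.png
w1.png
```

```bash
python3 -m inch '[{"slide":[-0.009,-0.003,0],"angular":[0,0,0],"claw":-1},{"slide":[-0.009,-0.003,0],"angular":[0,0,0],"claw":-1},{"slide":[0.03,0.03,0],"angular":[0,0,0],"claw":-1},{"slide":[0.04,0.03,-0.2],"angular":[0,0,0],"claw":-1},{"slide":[0.04,0.03,-0.4],"angular":[0,0,0],"claw":-1},{"slide":[-0.2,0.03,-0.5],"angular":[0,0,0],"claw":-1},{"slide":[-0.3,0.03,-0.5],"angular":[0,0,0],"claw":-1},{"slide":[-0.3,0.03,-0.5],"angular":[0,0,0],"claw":-1}]'; python3 lug.py top wrist
```

```text
time: 6.55
position: [0.6641, -0.2587, 0.256]
tool_rot: [-2.307, -1.643, -0.527]
ft_force: [-0.8, -0.0, 0.4]
grip_width: 0.005
grip_force: 0.0
t 6.55 q [ 0.04  0.63  0.84  1.24 -0.85  1.68  0.49] F [-0.8 -0.   0.4] g 0.005 0.0
[-102.4 -160.7  311.2]
top 44 [-2.33 -2.26 -2.21 -2.16 -2.1 ]
 net 58 [-2.29 -2.17 -2.09]
wrist 745 [-2.38 -2.3  -2.24 -2.18 -2.14]
 net 723 [-2.34 -2.23 -2.14]
```

```bash
python3 - <<'E'
from go import *
im=grab("wrist"); P,_=cloud(im); q=(tos(x,P)-O)@B.T*1e3
def line(u0,w,lab):
    r=np.hypot(q[:,0],q[:,1]+90); f=np.arctan2(q[:,1]+90,q[:,0]); m=(abs(q[:,2]-u0)<w)&(r>36)&(r<82)&(f<-1.9)&(f>-2.7)
    Z=q[m][:,:2]; d=[]
    e=np.array([np.cos(-2.27),np.sin(-2.27)]); t=np.array([-e[1],e[0]]); a=(Z-[0,-90])@e; b=(Z-[0,-90])@t
    for lo in range(36,84,6):
        k=(a>lo)&(a<=lo+6)
        if k.sum()>5: d.append((lo+3,b[k].min(),b[k].max()))
    print(lab,m.sum(),np.round(d,1).tolist())
line(193,4,"lug"); line(160,6,"tongue")
cv2.imwrite("pics/w2.png",cv2.resize(im["color"][60:270,120:400,::-1],(800,600)))
E
```

```text
lug 830 [[39.0, -8.1, 6.1], [45.0, -7.2, 6.5], [51.0, -7.2, 7.1], [57.0, -6.2, 7.9], [63.0, -5.6, 9.2], [69.0, -4.8, 10.0], [75.0, -3.4, 10.4], [81.0, -3.0, 10.2]]
tongue 238 [[39.0, -13.0, -11.3], [45.0, -13.6, -11.2], [51.0, -14.1, -10.0], [57.0, -13.9, -9.5], [63.0, -14.5, -8.6], [69.0, -14.5, -7.6], [75.0, -14.6, -6.8], [81.0, -14.8, -5.6]]
```

View pics/w2.png

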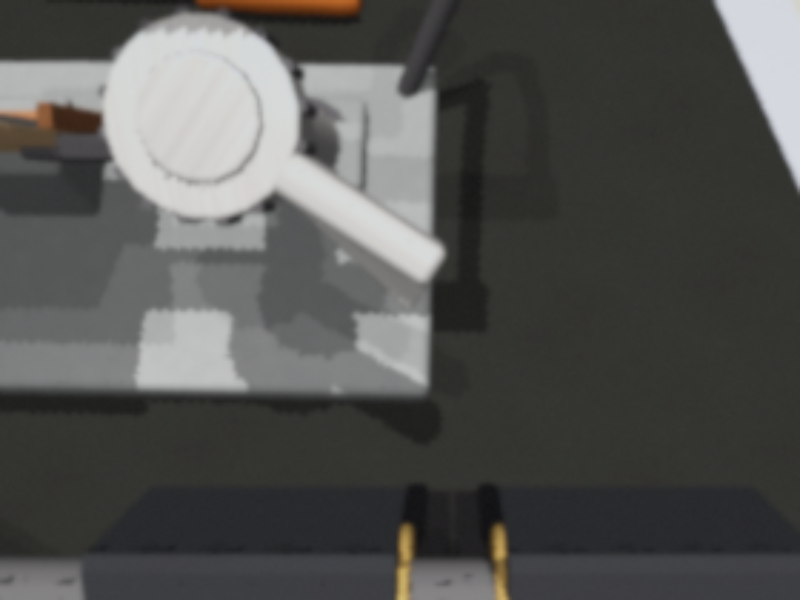

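```bash
python3 - <<'E'
from go import *
s=st()
for p in [(-5,-165,250),(-5,-165,184),(-22,-153,184),(-29,-146,184)]: plan(W(*p),RC)
E
```

```text
t 6.8 q [ 0.03  0.62  0.83  1.24 -0.85  1.68  0.49] F [-0.7  0.3 -0. ] g 0.007 0.0
pos [ 0.6686 -0.2489  0.2577] slide [0.347, 0.019, 0.233] ang [-0.009, -0.006, 0.026] k 1.00 rows 2.1 0.1
pos [ 0.6686 -0.2489  0.2577] slide [0.346, 0.02, 0.497] ang [-0.009, -0.006, 0.026] k 1.00 rows 3.0 0.1
pos [ 0.6686 -0.2489  0.2577] slide [0.279, -0.029, 0.497] ang [-0.009, -0.006, 0.026] k 1.00 rows 2.9 0.1
pos [ 0.6686 -0.2489  0.2577] slide [0.252, -0.057, 0.497] ang [-0.009, -0.006, 0.026] k 1.00 rows 2.8 0.1
```

```bash
python3 -m inch '[{"slide":[0.347,0.02,0.1],"angular":[0,0,0],"claw":-1},{"slide":[0.347,0.02,0.23],"angular":[0,0,0],"claw":-1},{"slide":[0.347,0.02,0.4],"angular":[0,0,0],"claw":-1},{"slide":[0.347,0.02,0.497],"angular":[0,0,0],"claw":-1},{"slide":[0.347,0.02,0.497],"angular":[0,0,0],"claw":-1},{"slide":[0.279,-0.03,0.497],"angular":[0,0,0],"claw":-1},{"slide":[0.27,-0.04,0.497],"angular":[0,0,0],"claw":-1},{"slide":[0.252,-0.057,0.497],"angular":[0,0,0],"claw":-1},{"slide":[0.252,-0.057,0.497],"angular":[0,0,0],"claw":-1},{"slide":[0.252,-0.057,0.497],"angular":[0,0,0],"claw":-1}]'; python3 -m inch '[{"slide":[0.05,0.03,0],"angular":[0,0,0],"claw":-1},{"slide":[0.06,0.03,-0.25],"angular":[0,0,0],"claw":-1},{"slide":[0.06,0.03,-0.5],"angular":[0,0,0],"claw":-1},{"slide":[-0.2,0.03,-0.5],"angular":[0,0,0],"claw":-1},{"slide":[-0.27,0.03,-0.5],"angular":[0,0,0],"claw":-1},{"slide":[-0.27,0.03,-0.5],"angular":[0,0,0],"claw":-1},{"slide":[-0.27,0.03,-0.5],"angular":[0,0,0],"claw":-1}]'
cat > lug2.py <<'E'
from go import *
st(); im=grab("wrist"); P,_=cloud(im); q=(tos(x,P)-O)@B.T*1e3
F=-2.298
def line(u0,w,lab):
    r=np.hypot(q[:,0],q[:,1]+90); f=np.arctan2(q[:,1]+90,q[:,0]); m=(abs(q[:,2]-u0)<w)&(r>36)&(r<82)&(f<-1.9)&(f>-2.7)
    Z=q[m][:,:2]; d=[]
    e=np.array([np.cos(F),np.sin(F)]); t=np.array([-e[1],e[0]]); a=(Z-[0,-90])@e; b=(Z-[0,-90])@t
    for lo in range(36,80,6):
        k=(a>lo)&(a<=lo+6)
        if k.sum()>5: d.append((lo+3,b[k].min(),b[k].max()))
    d=np.array(d); c=np.polyfit(d[:,0],(d[:,1]+d[:,2])/2,1); print(lab,m.sum(),d.round(1).tolist(),"f from slope",F+c[0], "offset@60",np.polyval(c,60))
line(193,4,"lug")
E
python3 lug2.py
```

```text
time: 7.8
position: [0.6894, -0.1413, 0.1746]
tool_rot: [-2.294, -1.654, -0.534]
ft_force: [1.0, 0.9, 0.2]
grip_width: 0.007
grip_force: 0.1
time: 8.5
position: [0.6599, -0.2533, 0.2561]
tool_rot: [-2.295, -1.652, -0.533]
ft_force: [0.2, 0.5, 0.7]
grip_width: 0.006
grip_force: 0.0
t 8.5 q [ 0.03  0.61  0.84  1.26 -0.85  1.68  0.5 ] F [0.2 0.5 0.7] g 0.006 0.0
lug 835 [[39.0, -14.0, -0.1], [45.0, -14.6, -0.5], [51.0, -14.7, -0.8], [57.0, -14.7, -1.0], [63.0, -14.6, -0.7], [69.0, -14.6, -1.0], [75.0, -15.0, -0.8], [81.0, -14.3, -1.0]] f from slope -2.3097530843017813 offset@60 -7.63554974030501
```

```bash
python3 -m inch '[{"slide":[0,0,0],"angular":[0,0,0],"claw":1},{"slide":[0,0,0],"angular":[0,0,0],"claw":1},{"slide":[0,0,0],"angular":[0,0,0],"claw":1}]'; python3 lug2.py; python3 - <<'E'
from go import *
s=st(); im=grab("wrist"); P,_=cloud(im); p=tos(x,P); q=(p-O)@B.T*1e3; m=(abs(q[:,2]-195)<6)&(np.hypot(q[:,0],q[:,1]+90)<34); print(np.percentile(q[m],[1,50,99],axis=0).round(1))
Q=P[(p[:,0]>-.09)&(p[:,0]<.11)&(p[:,1]>-.16)&(p[:,1]<.12)&(p[:,2]>.014)&(p[:,2]<.21)]
r=least_squares(lambda x:sdf(tos(x,Q)),x,loss="soft_l1",f_scale=.003); print(x,r.x.round(4),np.median(abs(r.fun)))
C=P[(abs(P[:,0]-.46)<.1)&(abs(P[:,1]+.37)<.1)&(P[:,2]>.01)&(P[:,2]<.05)]; print("clip pts",len(C))
E
```

```text
time: 8.85
position: [0.6602, -0.2516, 0.2564]
tool_rot: [-2.292, -1.656, -0.533]
ft_force: [0.2, -0.9, 0.2]
grip_width: 0.191
grip_force: 0.0
t 8.85 q [ 0.02  0.61  0.84  1.26 -0.85  1.68  0.5 ] F [ 0.2 -0.9  0.2] g 0.191 0.0
lug 831 [[39.0, -14.0, 0.1], [45.0, -14.3, -0.9], [51.0, -14.8, -0.6], [57.0, -14.3, -0.9], [63.0, -14.6, -0.9], [69.0, -14.9, -0.8], [75.0, -14.8, -1.0], [81.0, -14.6, -1.3]] f from slope -2.3154786161299494 offset@60 -7.66050619967276
t 8.9 q [ 0.02  0.61  0.84  1.26 -0.85  1.68  0.5 ] F [ 0.1 -0.5  1.2] g 0.238 0.0
[[ -31.4 -113.6  190.5]
 [  -3.5  -87.   193.9]
 [  23.9  -58.2  197.6]]
[ 1.23754930e+00  5.70607351e-01 -3.73786770e-02  1.19983055e-03] [ 1.2311e+00  5.6930e-01 -4.3200e-02  3.0000e-04] 0.0008079497684512771
clip pts 0
```

```bash
python3 - <<'E'
from go import *
x0=x.copy(); xn=np.array([1.2311,.5693,-.0432,.0003]); np.save("stand.npy",xn)
im=grab("wrist"); print(np.array(im["tool_from_camera"]).round(3))
RK=rot([.89,-.46,0],[0,0,-1]); plan([.43,-.36,.28],RK); plan([.5,-.4,.3],RK)
E
```

```text
[[-0.     0.967  0.256  0.07 ]
 [ 1.    -0.     0.001 -0.   ]
 [ 0.001  0.256 -0.967 -0.152]
 [ 0.     0.     0.     1.   ]]
pos [ 0.6598 -0.2525  0.2563] slide [-0.585, -0.736, -0.393] ang [-0.066, -0.869, 0.293] k 1.00 rows 5.1 3.2
pos [ 0.6598 -0.2525  0.2563] slide [-0.607, -0.42, -0.493] ang [-0.066, -0.869, 0.293] k 1.00 rows 4.4 3.2
```

```bash
python3 - <<'E'
from go import *
RK=rot([.89,-.46,0],[0,0,-1]); plan([.44,-.42,.27],RK)
E
python3 -m inch '[{"slide":[-0.3,-0.35,-0.42],"angular":[-0.07,-0.87,0.29],"claw":1},{"slide":[-0.6,-0.7,-0.42],"angular":[-0.07,-0.87,0.29],"claw":1},{"slide":[-0.75,-0.64,-0.45],"angular":[-0.07,-0.87,0.29],"claw":1},{"slide":[-0.75,-0.64,-0.45],"angular":[-0.07,-0.87,0.29],"claw":1},{"slide":[-0.75,-0.64,-0.45],"angular":[-0.07,-0.87,0.29],"claw":1},{"slide":[-0.75,-0.64,-0.45],"angular":[-0.07,-0.87,0.29],"claw":1},{"slide":[-0.75,-0.64,-0.45],"angular":[-0.07,-0.87,0.29],"claw":1},{"slide":[-0.75,-0.64,-0.45],"angular":[-0.07,-0.87,0.29],"claw":1},{"slide":[-0.75,-0.64,-0.45],"angular":[-0.07,-0.87,0.29],"claw":1}]'
cat > clip.py <<'E'
from go import *
s=st(); im=grab("wrist"); P,_=cloud(im)
o=ctrl.outline_of("clip","wrist")[0]; print(o["confidence"],np.round(o["bbox"]))
m=cv2.dilate(o["mask"].astype(np.uint8),np.ones((7,7)))>0
C,_=cloud(im,m); b=np.median(P[P[:,2]<.01,2]); C=C[C[:,2]>.012]; print("bench z",b,"clip z",np.percentile(C[:,2],[5,50,95]).round(4),len(C))
np.save("clip.npy",C); S=6; g=np.zeros((600,800,3),np.uint8); c0=C.mean(0)[:2]; print("c0",c0.round(4))
for p in C: g[int(300-(p[0]-c0[0])*3000)%600,int(400-(p[1]-c0[1])*3000)%800]=(255,255,255) if p[2]>.02 else (90,90,200)
g=cv2.dilate(g,np.ones((4,4)))
k=cv2.resize(im["color"][...,::-1],(300,225)); g[:225,:300]=k; cv2.imwrite("pics/clip_%d.png"%(s["time"]*10),g)
E
python3 clip.py; ls pics | grep clip
```

```text
pos [ 0.6598 -0.2525  0.2563] slide [-0.796, -0.623, -0.452] ang [-0.066, -0.869, 0.293] k 1.00 rows 5.5 3.2
time: 9.9
position: [0.4404, -0.4078, 0.2744]
tool_rot: [2.68, 1.636, 0.003]
ft_force: [-0.5, 0.8, 0.3]
grip_width: 0.996
grip_force: 0.0
t 9.9 q [-0.2   0.34  1.15  1.55 -0.31  1.45  0.49] F [-0.5  0.8  0.3] g 0.996 0.0
0.63 [271. 150.  46. 107.]
bench z 0.0016411028501073788 clip z [0.0224 0.0241 0.0256] 1467
c0 [ 0.454  -0.3705]
clip_99.png
```

View pics/clip_99.png

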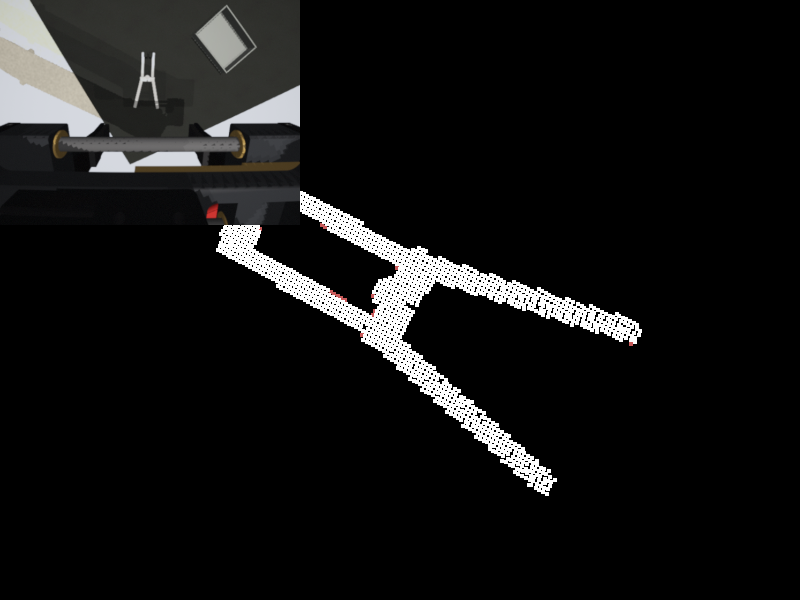

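```bash
cat > ax.py <<'E'
from go import *
from scipy.spatial import cKDTree
from scipy.optimize import minimize
C=np.load("clip.npy")[:,:2]; t=cKDTree(C); c=C.mean(0)
def cost(v):
    n=np.array([-np.sin(v[0]),np.cos(v[0])]); d=(C-c)@n-v[1]/1e3; return np.minimum(t.query(C-2*d[:,None]*n)[0],.01).mean()
r=min((minimize(cost,[np.arctan2(.854,.52)+da,0],method="Nelder-Mead") for da in(-.1,0,.1)),key=lambda r:r.fun)
th=r.x[0]; e=np.array([np.cos(th),np.sin(th)]); n=np.array([-e[1],e[0]]); base=c+n*r.x[1]/1e3
a=(C-base)@e; b=(C-base)@n; lo,hi=np.percentile(a,[.3,99.7]); print("th",th,"fit",r.fun,"len",(hi-lo)*1e3)
pin=base+e*(lo+.079); pin2=base+e*(hi-.061); print("pin",pin.round(4),pin2.round(4)); pin=(pin+pin2)/2
for x0 in (-75,-60,-42,-30,-20,10,25,40,55):
    k=abs((C-pin)@e-x0/1e3)<.003; q=(C[k]-pin)@n*1e3; print(x0,k.sum(),q.min().round(1) if k.any() else 0,q.max().round(1) if k.any() else 0)
np.save("pin.npy",np.r_[pin,th])
RK=rot([e[1],-e[0],0],[0,0,-1])
for x0 in(-36,): print("grip at",x0,pin+e*x0/1e3); plan(np.r_[pin+e*x0/1e3,.10],RK); plan(np.r_[pin+e*x0/1e3,.016],RK)
E
python3 ax.py
```

```text
th 1.0517785304745466 fit 0.0004935321233957693 len 137.32478161755319
pin [ 0.4564 -0.3663] [ 0.455  -0.3686]
-75 45 -32.1 31.9
-60 48 -30.0 29.5
-42 50 -26.2 25.8
-30 51 -22.7 23.4
-20 61 -20.9 21.0
10 50 -15.2 15.3
25 50 -15.8 15.8
40 44 -15.0 15.0
55 105 -15.5 15.5
grip at -36 [ 0.43784437 -0.39874334]
pos [ 0.4404 -0.4078  0.2743] slide [0.028, -0.027, 0.697] ang [0.004, 0.001, 0.086] k 1.00 rows 3.5 0.3
pos [ 0.4404 -0.4078  0.2743] slide [0.027, -0.027, 1.0] ang [0.004, 0.001, 0.083] k 1.03 rows 5.2 0.3
```

```bash
python3 -m inch '[{"slide":[0.028,-0.027,0.35],"angular":[0,0,0.085],"claw":1},{"slide":[0.028,-0.027,0.7],"angular":[0,0,0.085],"claw":1},{"slide":[0.028,-0.027,0.7],"angular":[0,0,0.085],"claw":1},{"slide":[0.028,-0.027,0.7],"angular":[0,0,0.085],"claw":1},{"slide":[0.028,-0.027,0.7],"angular":[0,0,0.085],"claw":1},{"slide":[0.028,-0.027,0.7],"angular":[0,0,0.085],"claw":1}]'
cat > pk.py <<'E'
from go import *
pin=np.load("pin.npy"); e=np.array([np.cos(pin[2]),np.sin(pin[2])]); st(); plan(np.r_[pin[:2]-e*.036,.014],rot([e[1],-e[0],0],[0,0,-1]))
E
python3 pk.py
```

```text
time: 10.6
position: [0.4372, -0.4001, 0.1]
tool_rot: [2.716, 1.574, 0.0]
ft_force: [0.1, -0.7, 0.6]
grip_width: 0.997
grip_force: 0.0
t 10.6 q [-0.14  0.48  1.05  1.79 -0.45  1.14  0.54] F [ 0.1 -0.7  0.6] g 0.997 0.0
pos [ 0.4372 -0.4001  0.1   ] slide [0.006, -0.001, 0.344] ang [0.005, 0.002, -0.002] k 1.00 rows 1.7 0.0
```

Descend, then close gently with 32 N.

```bash
python3 -m inch '[{"slide":[0.006,0,0.2],"angular":[0,0,0],"claw":1},{"slide":[0.006,0,0.344],"angular":[0,0,0],"claw":1},{"slide":[0.006,0,0.344],"angular":[0,0,0],"claw":1},{"slide":[0.006,0,0.344],"angular":[0,0,0],"claw":-1},{"slide":[0.006,0,0.344],"angular":[0,0,0],"claw":-1},{"slide":[0.006,0,0.344],"angular":[0,0,0],"claw":-1},{"slide":[0.006,0,0.344],"angular":[0,0,0],"claw":-1},{"slide":[0.006,0,0.344],"angular":[0,0,0],"claw":-1},{"slide":[0.006,0,0.344],"angular":[0,0,0],"claw":-1},{"slide":[0.006,0,0.344],"angular":[0,0,0],"claw":-1}]' 32
python3 pk.py
```

```text
time: 11.6
position: [0.4377, -0.3993, 0.014]
tool_rot: [2.716, 1.572, 0.002]
ft_force: [0.2, -0.1, 2.2]
grip_width: 0.445
grip_force: 12.5
t 11.6 q [-0.06  0.58  0.95  1.85 -0.56  1.    0.61] F [ 0.2 -0.1  2.2] g 0.445 12.5
pos [ 0.4377 -0.3993  0.014 ] slide [0.002, -0.001, -0.0] ang [0.007, 0.001, -0.004] k 1.00 rows 0.0 0.0
```

```bash
python3 -m inch '[{"slide":[0,0,0],"angular":[0,0,0],"claw":-1},{"slide":[0,0,0],"angular":[0,0,0],"claw":-1},{"slide":[0,0,0],"angular":[0,0,0],"claw":-1},{"slide":[0,0,0],"angular":[0,0,0],"claw":-1}]'
python3 -m inch '[{"slide":[0,0,-0.1],"angular":[0,0,0],"claw":-1},{"slide":[0,0,-0.2],"angular":[0,0,0],"claw":-1},{"slide":[0,0,-0.3],"angular":[0,0,0],"claw":-1},{"slide":[0,0,-0.5],"angular":[0,0,0],"claw":-1},{"slide":[0,0,-0.7],"angular":[0,0,0],"claw":-1},{"slide":[0,0,-0.9],"angular":[0,0,0],"claw":-1},{"slide":[0,0,-1],"angular":[0,0,0],"claw":-1}]'
python3 - <<'E'
from go import *
s=st(); print(T(s).round(2)); RP2=rot(-Nw,-Uw)
for p in [(-1,153.5,300),(-1,153.5,265),(-1,153.5,152)]: print(W(*p).round(3)); plan(W(*p),RP2)
im=grab("wrist"); cv2.imwrite("pics/w3.png",im["color"][...,::-1])
P,_=cloud(im); M=T(s); q=(P-M[:3,3])@M[:3,:3]*1e3
for x0 in (0,20,36,50,65,80,86,91,96):
    k=(abs(q[:,0]-x0)<3)&(abs(q[:,1])<45)&(q[:,2]<15)&(q[:,2]>-40); 
    if k.any(): y=q[k,1]; print(x0,k.sum(),"outer",y.min().round(1),y.max().round(1),"inner",y[y<0].max().round(1) if (y<0).any() else 0,y[y>0].min().round(1) if (y>0).any() else 0,"z",np.median(q[k,2]).round(1))
E
```

```text
time: 12.0
position: [0.4379, -0.3993, 0.014]
tool_rot: [2.716, 1.572, 0.002]
ft_force: [0.8, -1.5, 4.5]
grip_width: 0.361
grip_force: 32.0
time: 12.7
position: [0.4367, -0.399, 0.2668]
tool_rot: [2.715, 1.572, 0.003]
ft_force: [0.3, -0.9, -1.2]
grip_width: 0.365
grip_force: 32.0
t 12.7 q [-0.24  0.32  1.16  1.59 -0.29  1.42  0.42] F [ 0.3 -0.9 -1.2] g 0.365 32.0
[[ 0.5   0.87  0.    0.44]
 [ 0.87 -0.5  -0.   -0.4 ]
 [-0.    0.   -1.    0.27]
 [ 0.    0.    0.    1.  ]]
[ 0.397 -0.07   0.289]
pos [ 0.4367 -0.399   0.2668] slide [0.408, -0.304, -0.036] ang [0.28, 0.229, 1.0] k 2.61 rows 6.6 9.7
[ 0.402 -0.055  0.258]
pos [ 0.4367 -0.399   0.2668] slide [0.431, -0.309, 0.012] ang [0.28, 0.229, 1.0] k 2.61 rows 6.9 9.7
[ 0.419 -0.009  0.156]
pos [ 0.4367 -0.399   0.2668] slide [0.506, -0.323, 0.168] ang [0.28, 0.229, 1.0] k 2.61 rows 8.1 9.7
0 360 outer -21.0 20.4 inner -8.6 7.5 z -38.6
20 402 outer -16.5 16.0 inner -8.7 7.9 z -10.1
36 866 outer -18.0 17.5 inner -0.3 0.2 z -10.4
50 528 outer -19.0 18.8 inner -0.3 0.2 z -9.6
65 501 outer -21.9 22.3 inner -13.9 13.9 z -9.8
80 547 outer -25.3 26.1 inner -16.8 17.6 z -9.8
86 866 outer -26.6 27.6 inner -12.3 13.2 z -9.6
91 1025 outer -27.7 28.7 inner -12.0 12.9 z -10.1
96 811 outer -27.8 28.9 inner -13.0 14.0 z -10.1
```

View pics/w3.png

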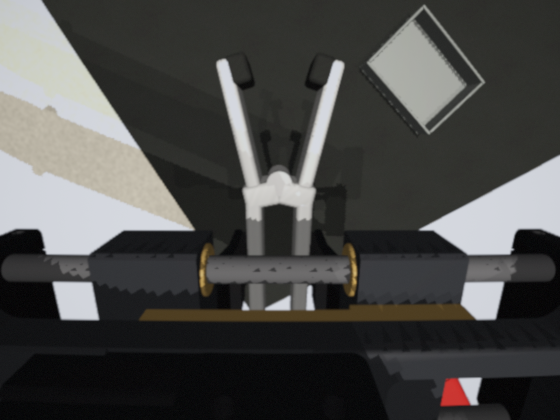

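```bash
python3 -m inch '[{"slide":[0.54,-0.32,-0.25],"angular":[0.28,0.23,1],"claw":-1},{"slide":[0.54,-0.32,-0.25],"angular":[0.28,0.23,1],"claw":-1},{"slide":[0.54,-0.32,-0.25],"angular":[0.28,0.23,1],"claw":-1},{"slide":[0.54,-0.32,-0.25],"angular":[0.28,0.23,1],"claw":-1},{"slide":[0.54,-0.32,-0.25],"angular":[0.28,0.23,1],"claw":-1}]'
cat > pl.py <<'E'
from go import *
s=st(); RP2=rot(-Nw,-Uw); print("npu",((tos(x,s["position"])-O)@B.T*1e3).round(1))
for p in [(-1,153.5,310),(-1,153.5,265),(-1,153.5,152)]: plan(W(*p),RP2)
E
python3 pl.py
```

```text
time: 13.25
position: [0.4348, -0.2384, 0.3257]
tool_rot: [-2.852, -0.771, -0.048]
ft_force: [-0.0, -0.2, -1.6]
grip_width: 0.366
grip_force: 32.0
t 13.25 q [-0.57  0.06  1.19  1.63 -0.2   1.62 -0.42] F [-0.  -0.2 -1.6] g 0.366 32.0
npu [-116.7   61.8  396.8]
pos [ 0.4348 -0.2384  0.3257] slide [0.113, -0.383, 0.145] ang [0.272, 0.23, 1.0] k 1.61 rows 3.4 6.0
pos [ 0.4348 -0.2384  0.3257] slide [0.142, -0.397, 0.252] ang [0.272, 0.23, 1.0] k 1.61 rows 4.0 6.0
pos [ 0.4348 -0.2384  0.3257] slide [0.215, -0.432, 0.521] ang [0.272, 0.23, 1.0] k 1.61 rows 5.7 6.0
```

```bash
python3 -m inch '[{"slide":[0.1,-0.3,0.1],"angular":[0.27,0.23,1],"claw":-1},{"slide":[0.1,-0.3,0.1],"angular":[0.27,0.23,1],"claw":-1},{"slide":[0.1,-0.3,0.1],"angular":[0.27,0.23,1],"claw":-1},{"slide":[0.1,-0.3,0.1],"angular":[0.27,0.23,1],"claw":-1},{"slide":[0.1,-0.3,0.1],"angular":[0.27,0.23,1],"claw":-1},{"slide":[0.1,-0.3,0.1],"angular":[0.27,0.23,1],"claw":-1}]'
python3 pl.py
```

```text
time: 13.85
position: [0.4175, -0.162, 0.3147]
tool_rot: [-2.791, 0.013, -0.086]
ft_force: [0.4, 0.5, -0.8]
grip_width: 0.368
grip_force: 32.0
t 13.85 q [-0.61 -0.19  1.06  1.78 -0.18  1.55 -1.13] F [ 0.4  0.5 -0.8] g 0.368 32.0
npu [-62.  103.5 357.8]
pos [ 0.4175 -0.162   0.3147] slide [-0.098, -0.309, 0.176] ang [0.178, 0.138, 0.606] k 1.00 rows 1.8 2.3
pos [ 0.4175 -0.162   0.3147] slide [-0.083, -0.323, 0.355] ang [0.178, 0.138, 0.606] k 1.00 rows 2.4 2.3
pos [ 0.4175 -0.162   0.3147] slide [-0.044, -0.359, 0.804] ang [0.178, 0.138, 0.606] k 1.00 rows 4.4 2.3
```

```bash
python3 -m inch '[{"slide":[-0.098,-0.31,0.18],"angular":[0.18,0.14,0.6],"claw":-1},{"slide":[-0.098,-0.31,0.18],"angular":[0.18,0.14,0.6],"claw":-1},{"slide":[-0.098,-0.31,0.18],"angular":[0.18,0.14,0.6],"claw":-1},{"slide":[-0.098,-0.31,0.18],"angular":[0.18,0.14,0.6],"claw":-1},{"slide":[-0.098,-0.31,0.18],"angular":[0.18,0.14,0.6],"claw":-1}]'
python3 pl.py
```

```text
time: 14.35
position: [0.3964, -0.0738, 0.2981]
tool_rot: [-2.654, 0.451, -0.109]
ft_force: [-0.3, -0.6, -1.3]
grip_width: 0.367
grip_force: 32.0
t 14.35 q [-0.19 -0.29  0.58  1.97 -0.3   1.44 -1.5 ] F [-0.3 -0.6 -1.3] g 0.367 32.0
npu [ -0.9 152.8 309.5]
pos [ 0.3964 -0.0738  0.2981] slide [-0.003, 0.001, -0.002] ang [-0.001, -0.004, 0.007] k 1.00 rows 0.0 0.0
pos [ 0.3964 -0.0738  0.2981] slide [-0.003, 0.001, 0.178] ang [-0.001, -0.004, 0.007] k 1.00 rows 0.9 0.0
pos [ 0.3964 -0.0738  0.2981] slide [-0.004, 0.001, 0.63] ang [-0.001, -0.004, 0.007] k 1.00 rows 3.2 0.0
```

```bash
python3 -m inch '[{"slide":[0,0,0.05],"angular":[0,0,0],"claw":-1},{"slide":[0,0,0.05],"angular":[0,0,0],"claw":-1}]'; python3 - <<'E'
from go import *
s=st(); im=grab("wrist"); P,_=cloud(im); M=T(s); q=(P-M[:3,3])@M[:3,:3]*1e3; p=tos(x,P)
cv2.imwrite("pics/w4.png",im["color"][...,::-1])
Q=P[(p[:,0]>-.09)&(p[:,0]<.11)&(p[:,1]>-.16)&(p[:,1]<.12)&(p[:,2]>.014)&(q[:,2]>40)&(p[:,2]<.25)]
r=least_squares(lambda x:sdf(tos(x,Q)),x,loss="soft_l1",f_scale=.003); print(len(Q),x,r.x.round(4),np.median(abs(r.fun)),np.median(abs(sdf(tos(x,Q)))))
for nm,xx in(("old",x),("new",r.x)):
    print(nm,[((tow(xx,npu(*v))[0]-M[:3,3])@M[:3,:3]*1e3).round(1).tolist() for v in((-6,90,230),(0,90,230),(4,84.5,180),(-1,62,150))])
m=(q[:,0]>60)&(q[:,0]<130)&(q[:,2]>40)&(q[:,2]<120)&(abs(q[:,1])<40)
for x0 in(65,80,95,110):
    k=m&(abs(q[:,0]-x0)<4); 
    for z0 in (50,60,70,90,110):
        kk=k&(abs(q[:,2]-z0)<5)
        if kk.sum()>3: print(x0,z0,kk.sum(),q[kk,1].min().round(1),q[kk,1].max().round(1))
E
```

```text
time: 14.55
position: [0.3985, -0.0658, 0.2859]
tool_rot: [-2.653, 0.447, -0.104]
ft_force: [-1.1, 0.7, -1.2]
grip_width: 0.362
grip_force: 32.0
t 14.55 q [-0.2  -0.29  0.57  1.99 -0.3   1.41 -1.5 ] F [-1.1  0.7 -1.2] g 0.362 32.0
16285 [ 1.2311e+00  5.6930e-01 -4.3200e-02  3.0000e-04] [ 1.2442e+00  5.5740e-01 -3.7500e-02  2.0000e-04] 0.0006465115553220772 0.000713259271006645
old [[63.6, 7.6, 64.8], [63.7, 1.6, 64.8], [69.3, -2.2, 114.8], [91.8, 3.0, 144.8]]
new [[51.2, 7.5, 65.0], [51.2, 1.5, 65.0], [56.5, -2.5, 115.1], [78.9, 2.4, 145.1]]
65 60 16 0.9 5.2
65 70 72 0.2 5.2
65 110 5 -4.0 -0.6
80 60 15 0.2 4.4
80 70 81 0.2 5.1
80 110 4 -3.1 -1.4
95 60 22 0.2 4.3
95 70 95 0.2 5.8
95 110 11 -3.1 -0.5
110 60 10 0.9 5.6
110 70 102 0.2 5.7
110 110 9 -3.9 -0.5
```

View pics/w4.png

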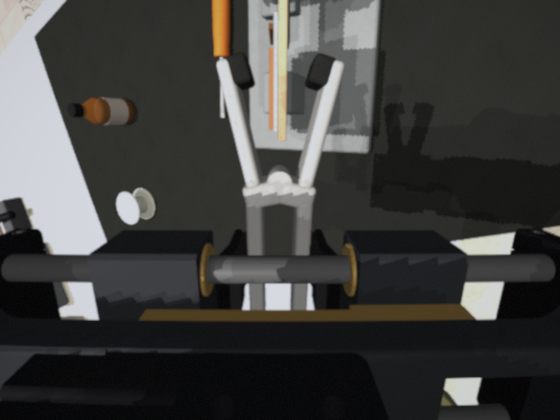

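```bash
cat > chk.py <<'E'
from go import *
s=st(); print("npu",((tos(x,s["position"])-O)@B.T*1e3).round(1)); im=grab("wrist"); P,_=cloud(im); M=T(s); q=(P-M[:3,3])@M[:3,:3]*1e3
for lab,lo,hi in(("board top",58,72),("plate/board lower",105,125)):
    k=(abs(q[:,1])<8)&(q[:,2]>lo)&(q[:,2]<hi)&(q[:,0]>0); print(lab,k.sum(),"xmin",np.percentile(q[k,0],[1,3,50]).round(1) if k.any() else 0,"y",np.percentile(q[k,1],[2,98]).round(1),"z",np.median(q[k,2]).round(1))
k=(abs(q[:,0]-91)<5)&(abs(q[:,1])<45)&(q[:,2]<15)&(q[:,2]>-40); y=q[k,1]; print("pads inner",y[y<0].max(),y[y>0].min())
plan(W(-1,153.5,152),rot(-Nw,-Uw))
E
python3 chk.py
```

```text
t 14.6 q [-0.2  -0.29  0.57  1.99 -0.3   1.41 -1.5 ] F [ 0.6  0.2 -0.3] g 0.364 32.0
npu [  1.4 153.4 295.5]
board top 1255 xmin [ 58.6  60.7 105.4] y [0.2 6.1] z 66.3
plate/board lower 501 xmin [ 63.9  65.6 113.8] y [-3.2  0.3] z 116.3
pads inner -11.470958386366874 13.620438296293845
pos [ 0.3987 -0.066   0.287 ] slide [-0.001, 0.012, 0.576] ang [-0.005, 0.001, 0.011] k 1.00 rows 2.9 0.0
```

```bash
python3 -m inch '[{"slide":[-0.024,0,0],"angular":[0,0,0],"claw":-1},{"slide":[-0.024,0,0.08],"angular":[0,0,0],"claw":-1},{"slide":[-0.024,0,0.16],"angular":[0,0,0],"claw":-1},{"slide":[-0.024,0,0.16],"angular":[0,0,0],"claw":-1},{"slide":[-0.024,0,0.16],"angular":[0,0,0],"claw":-1}]'; python3 chk.py
```

```text
time: 15.15
position: [0.3989, -0.048, 0.252]
tool_rot: [-2.652, 0.449, -0.108]
ft_force: [-0.5, -0.5, -0.1]
grip_width: 0.365
grip_force: 32.0
t 15.15 q [-0.14 -0.28  0.51  2.06 -0.33  1.34 -1.48] F [-0.5 -0.5 -0.1] g 0.365 32.0
npu [  1.5 159.  257.1]Traceback (most recent call last):
  File "chk.py", line 4, in <module>
    k=(abs(q[:,1])<8)&(q[:,2]>lo)&(q[:,2]<hi)&(q[:,0]>0); print(lab,k.sum(),"xmin",np.percentile(q[k,0],[1,3,50]).round(1) if k.any() else 0,"y",np.percentile(q[k,1],[2,98]).round(1),"z",np.median(q[k,2]).round(1))
                                                                                                                                                 ~~~~~~~~~~~~~^^^^^^^^^^^^^^^
    return _quantile_unchecked(
        a, q, axis, out, overwrite_input, method, keepdims, weights)
    return _ureduce(a,
                    func=_quantile_ureduce_func,
    ...<5 lines>...
                    overwrite_input=overwrite_input,
                    method=method)
    r = func(a, **kwargs)
    result = _quantile(arr,
                       quantiles=q,
    ...<2 lines>...
                       out=out,
                       weights=wgt)
    slices_having_nans = np.isnan(arr[-1, ...])
                                  ~~~^^^^^^^^^
IndexError: index -1 is out of bounds for axis 0 with size 0
```

```bash
sed -i 's/^for lab.*/ut=((tos(x,s["position"])-O)@B.T*1e3)[0,2] if tos(x,s["position"]).ndim>1 else ((tos(x,s["position"])-O)@B.T*1e3)[2]\nfor lab,lo,hi in(("board top",ut-238,ut-223),("plate",ut-187,ut-172)):/; s/^    k=(abs(q\[:,1\])<8)/    k=(abs(q[:,1])<9)/; s/print(lab,k.sum()/if k.sum()>5: print(lab,k.sum()/' chk.py; python3 chk.py; cat chk.py | sed -n 3,6p
```

```text
ut=((tos(x,s["position"])-O)@B.T*1e3)[0,2] if tos(x,s["position"]).ndim>1 else ((tos(x,s["position"])-O)@B.T*1e3)[2]
for lab,lo,hi in(("board top",ut-238,ut-223),("plate",ut-187,ut-172)):
    k=(abs(q[:,1])<9)&(q[:,2]>lo)&(q[:,2]<hi)&(q[:,0]>0); if k.sum()>5: print(lab,k.sum(),"xmin",np.percentile(q[k,0],[1,3,50]).round(1) if k.any() else 0,"y",np.percentile(q[k,1],[2,98]).round(1),"z",np.median(q[k,2]).round(1))
k=(abs(q[:,0]-91)<5)&(abs(q[:,1])<45)&(q[:,2]<15)&(q[:,2]>-40); y=q[k,1]; print("pads inner",y[y<0].max(),y[y>0].min())  File "chk.py", line 5
    k=(abs(q[:,1])<9)&(q[:,2]>lo)&(q[:,2]<hi)&(q[:,0]>0); if k.sum()>5: print(lab,k.sum(),"xmin",np.percentile(q[k,0],[1,3,50]).round(1) if k.any() else 0,"y",np.percentile(q[k,1],[2,98]).round(1),"z",np.median(q[k,2]).round(1))
                                                          ^^
SyntaxError: invalid syntax
```

```bash
sed -i 's/; if k.sum()>5: print/\n    if k.sum()>5: print/' chk.py; python3 chk.py
```

```text
t 15.2 q [-0.14 -0.28  0.51  2.06 -0.33  1.34 -1.48] F [ 0.4 -1.  -1.3] g 0.366 32.0
npu [  1.5 158.6 257.6]
board top 1463 xmin [ 63.4  65.1 101.3] y [0.2 5.9] z 28.8
plate 630 xmin [ 68.3  70.4 111.5] y [-3.5 -0.4] z 78.8
pads inner -11.521029235354408 13.56648752920442
pos [ 0.3994 -0.0486  0.2527] slide [0.018, 0.011, 0.423] ang [-0.006, -0.005, 0.008] k 1.00 rows 2.1 0.0
```

```bash
python3 -m inch '[{"slide":[0,0,0.08],"angular":[0,0,0],"claw":-1},{"slide":[0,0,0.16],"angular":[0,0,0],"claw":-1},{"slide":[0,0,0.25],"angular":[0,0,0],"claw":-1},{"slide":[0,0,0.34],"angular":[0,0,0],"claw":-1},{"slide":[0,0,0.425],"angular":[0,0,0],"claw":-1},{"slide":[0,0,0.425],"angular":[0,0,0],"claw":-1},{"slide":[0,0,0.425],"angular":[0,0,0],"claw":-1}]'; python3 - <<'E'
from go import *
s=st(); print("npu",((tos(x,s["position"])-O)@B.T*1e3).round(1)); im=grab("wrist"); P,_=cloud(im); M=T(s); q=(P-M[:3,3])@M[:3,:3]*1e3
for x0 in(60,66,72,80,91,96):
    for z0 in (-75,-25,-10):
        k=(abs(q[:,0]-x0)<3)&(abs(q[:,1])<35)&(abs(q[:,2]-z0)<5)
        if k.sum()>2: print(x0,z0,np.unique((q[k,1]/2).round()*2))
E
```

```text
time: 15.95
position: [0.415, -0.0046, 0.1571]
tool_rot: [-2.652, 0.451, -0.11]
ft_force: [0.3, 0.2, -1.5]
grip_width: 0.365
grip_force: 32.0
t 15.95 q [-0.19 -0.18  0.48  2.2  -0.42  1.11 -1.43] F [ 0.3  0.2 -1.5] g 0.365 32.0
npu [  1.5 158.3 151.5]
60 -75 [0. 2. 4. 6.]
60 -10 [-20. -18. -16. -14. -12.  14.  16.  18.  20.  22.]
66 -75 [-0.  2.  4.  6.]
66 -25 [-4. -2.]
66 -10 [-22. -20. -18. -16. -14.  14.  16.  18.  20.  22.  24.]
72 -75 [-0.  2.  4.  6.]
72 -25 [-4. -2.]
72 -10 [-22. -20. -18. -16. -14.  16.  18.  20.  22.  24.]
80 -75 [0. 2. 4. 6.]
80 -25 [-4. -2.]
80 -10 [-24. -22. -20. -18. -16.  18.  20.  22.  24.  26.]
91 -75 [-0.  2.  4.  6.]
91 -25 [-4. -2. -0.]
91 -10 [-28. -26. -24. -22. -20. -18. -16. -14. -12.  14.  16.  18.  20.  22.
  24.  26.  28.  30.]
96 -75 [-0.  2.  4.  6.]
96 -25 [-4. -2. -0.]
96 -10 [-28. -26. -24. -22. -20. -18. -16. -14. -12.  14.  16.  18.  20.  22.
  24.  26.  28.  30.]
```

```bash
python3 -m inch '[{"slide":[0,0,0],"angular":[0,0,0],"claw":0},{"slide":[0,0,0],"angular":[0,0,0],"claw":0.2},{"slide":[0,0,0],"angular":[0,0,0],"claw":0.4},{"slide":[0,0,0],"angular":[0,0,0],"claw":0.6},{"slide":[0,0,0],"angular":[0,0,0],"claw":1},{"slide":[0,0,0],"angular":[0,0,0],"claw":1},{"slide":[0,0,0],"angular":[0,0,0],"claw":1},{"slide":[0,0,0],"angular":[0,0,0],"claw":1},{"slide":[0,0,0],"angular":[0,0,0],"claw":1}]'; python3 - <<'E'
from go import *
s=st(); im=grab("wrist"); cv2.imwrite("pics/w5.png",im["color"][...,::-1])
P,_=cloud(im); M=T(s); q=(P-M[:3,3])@M[:3,:3]*1e3
for x0 in(0,15,60,80,91,96):
        k=(abs(q[:,0]-x0)<3)&(abs(q[:,1])<40)&(abs(q[:,2]+8)<9)
        if k.sum()>2: print(x0,np.unique((q[k,1]/2).round()*2),np.median(q[k,2]))
E
```

```text
time: 16.9
position: [0.4145, -0.0041, 0.1562]
tool_rot: [-2.652, 0.451, -0.108]
ft_force: [-0.7, -0.1, 0.5]
grip_width: 0.988
grip_force: 0.0
t 16.9 q [-0.19 -0.18  0.48  2.2  -0.42  1.11 -1.43] F [-0.7 -0.1  0.5] g 0.988 0.0
0 [-14.  14.] -1.4791397916256526
15 [-20. -18. -16. -14. -12.  12.  14.  16.  18.  20.  22.] -10.418292259211647
60 [-16. -14. -12. -10.  10.  12.  14.  16.  18.] -10.185272737169653
80 [-18. -16. -14. -12. -10.  12.  14.  16.  18.  20.] -10.272158204402396
91 [-18. -16. -14. -12. -10.  -8.  -6.  10.  12.  14.  16.  18.  20.] -10.519353007023795
96 [-18. -16. -14. -12. -10.  -8.  -6.  10.  12.  14.  16.  18.  20.] -10.359436154582284
```

View pics/w5.png

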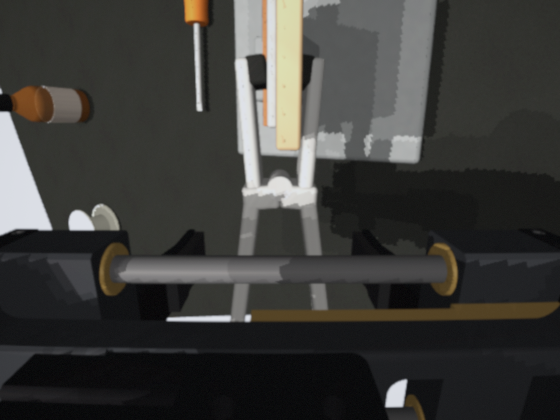

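The clip has closed on the plate and board: its pads show on both sides, at (258,72) and (305,72), and the fingers are clear of the handles. I'll withdraw along U.

```bash
python3 -m inch '[{"slide":[0,0,-0.1],"angular":[0,0,0],"claw":1},{"slide":[0,0,-0.2],"angular":[0,0,0],"claw":1},{"slide":[0,0,-0.35],"angular":[0,0,0],"claw":1},{"slide":[0,0,-0.5],"angular":[0,0,0],"claw":1},{"slide":[0,0,-0.5],"angular":[0,0,0],"claw":1},{"slide":[0,0,-0.5],"angular":[0,0,0],"claw":1}]'; python3 lug2.py; python3 - <<'E'
from go import *
s=st(); im=grab("wrist"); P,_=cloud(im); M=T(s); p=(tos(x,P)-O)@B.T*1e3
k=(p[:,2]>150)&(p[:,2]<172)&(p[:,1]>40)&(p[:,1]<220); c=p[k]; print("clip u",np.percentile(c[:,2],[5,50,95]).round(1),"y",np.percentile(c[:,1],[1,99]).round(1))
t=grab("top"); sd=grab("side")
cv2.imwrite("pics/end.png",np.hstack([cv2.resize(t["color"][110:290,230:410,::-1],(400,400)),cv2.resize(sd["color"][120:300,200:380,::-1],(400,400))]))
for o in ctrl.outline_of("plate","side")[:1]: Q,_=cloud(sd,o["mask"]); print("plate",np.median(Q,0).round(3))
E
```

```text
time: 17.55
position: [0.3963, -0.0565, 0.2689]
tool_rot: [-2.652, 0.452, -0.111]
ft_force: [-0.3, 0.6, -0.5]
grip_width: 0.999
grip_force: 0.0
t 17.55 q [-0.1  -0.28  0.48  2.03 -0.34  1.38 -1.47] F [-0.3  0.6 -0.5] g 0.999 0.0
t 17.6 q [-0.1  -0.28  0.48  2.03 -0.34  1.38 -1.47] F [-0.2  0.1 -1.2] g 1.0 0.0
clip u [159.1 161.  162.2] y [ 61.8 197.7]
plate [ 0.534 -0.026  0.127]Traceback (most recent call last):
  File "lug2.py", line 12, in <module>
    line(193,4,"lug")
    ~~~~^^^^^^^^^^^^^
  File "lug2.py", line 11, in line
    d=np.array(d); c=np.polyfit(d[:,0],(d[:,1]+d[:,2])/2,1); print(lab,m.sum(),d.round(1).tolist(),"f from slope",F+c[0], "offset@60",np.polyval(c,60))
                                ~^^^^^
IndexError: too many indices for array: array is 1-dimensional, but 2 were indexed
```

View pics/end.png

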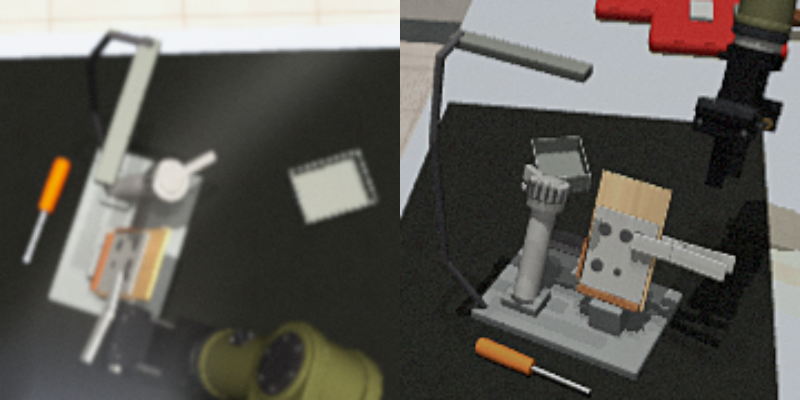

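The final picture shows the clip gripping the plate's free edge (side view about (640,245)) and the plate on its ledge. The lug covers the tongue (top view about (200,160)), and the gripper is clear.

```bash
python3 -c "
from bench import ctrl
print(ctrl.close_job())"
```

```text
the job is handed in; nothing more can be done
None
```

I handed the job in at about 18 s of the 72 s allowed: the collar reads about 1.61 rad against the 1.6 locked mark. The clip grips plate and board at the free edge and is released. The plate is on its ledge and the bystanders look unmoved; the verdict did not come back.

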